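Thread the guide rod through both bushings and hold it there

TASK

Pick the guide rod off its wooden rest by the red handle and thread it, tip first, through the two brass bushings of the blue guide unit, entering from the robot's left: first the near (left) bushing, then the far (right) one. Stop when the tip stands about 20 mm out of the far bushing, and finish there with the gripper still holding the handle and the rod still; do not let go. Leave the flux bottle, the solder spool and the orange spring clamp where they are.

Things in the scene. Friction and masses are not known exactly. Their poses are not given: they have to be found in the camera images.
- rod: loose guide rod, 0.14 kg: red handle 56 long x 20 wide x 22 high, then a brass collar (18 diameter, ending 34 mm from the handle's middle), then a straight steel rod 12 in diameter; the last 12 mm taper to a nose 5 in diameter. Origin at the middle of the red handle; x runs along the rod to the tip, 180 mm from the origin; z is up as it lies on the rest (lying level).
- rod_grip (a point): middle of the red handle, on the rod's axis: the place to grip, from above, across the 20 mm width (y)
- rod_tip (a point): end of the rod's nose, on its axis, 180 mm from rod_grip
- rest: fixed wooden rest on which the rod starts. Origin on the bench under the middle of the handle; x runs along the rod towards the tip. It carries the rod level with its axis 50 mm above the bench. A flat post 13 mm wide and 44 mm long stands under the handle, narrower than the handle, and two 30 mm wide V posts, 70 and 120 mm along x, about 52 mm high, carry the rod; base 170 x 60 x 8, reaching from x = -30 to 140 mm
- guide: fixed guide unit: grey base plate 150 x 80 x 10 with two blue pedestals 50 wide, 18 thick and 100 high. Each carries a brass bushing 24 long, bore 16 in diameter, outside 25 in diameter. Both bores lie on one level line 75 mm above the bench. Origin on the bench midway between the bushings; x is the direction in which the rod must be pushed; bushings reach from x = -42 to -18 mm (near) and from 18 to 42 mm (far)
- near_mouth (a point): centre of the near bushing's mouth, where the rod enters (x = -42, z = 75 mm in the guide unit's frame)
- far_exit (a point): centre of the far bushing's outer end, where the tip must come out (x = 42, z = 75 mm in the guide unit's frame)
- flux_bottle_mid (a point): flux bottle with green cap, 47 in diameter, 94 high, loose, half-way up; leave alone
- solder_spool_mid (a point): blue solder spool, 67 x 81 x 41 high, loose, half-way up; leave alone
- spring_clamp_mid (a point): orange spring clamp, 78 x 133 x 20 high, loose, half-way up; leave alone

How it is judged:
On the way, in this order (a step that is already met when the one before it is completed fails the run):
1. the rod is lifted off its rest in the gripper (contact force between rod and the fingers above 2 N and height (world z) of rod_grip above 0.065 m and height (world z) of rod_tip above 0.055 m and contact force between rod and rest below 0.05 N), for 0.1 s.
2. the tip is through the near bushing and not yet in the far one (contact force between rod and the fingers above 2 N and x of rod_tip in the frame of guide between -0.018 and 0.018 m and y of rod_tip in the frame of guide between -0.006 and 0.006 m and z of rod_tip in the frame of guide between 0.069 and 0.081 m and angle between the x axis of rod and the x axis of guide, either way round below 0.12 rad and x of rod_grip in the frame of guide below -0.06 m), for 0.05 s.
3. the tip has come out of the far bushing (contact force between rod and the fingers above 2 N and x of rod_tip in the frame of guide above 0.047 m and y of rod_tip in the frame of guide between -0.006 and 0.006 m and z of rod_tip in the frame of guide between 0.069 and 0.081 m and angle between the x axis of rod and the x axis of guide, either way round below 0.12 rad and x of rod_grip in the frame of guide below -0.06 m), for 0.1 s.
At the end, for the whole second after the job is handed in: The rod lies through both bushings, its tip 8 to 32 mm out of the far one, its handle on the near side, in line with the bores (tip within 6 mm, handle within 20 mm, 0.12 rad), at rest, and the fingers still grip it (more than 2 N) (contact force between rod and the fingers above 2 N and x of rod_tip in the frame of guide between 0.05 and 0.074 m and y of rod_tip in the frame of guide between -0.006 and 0.006 m and z of rod_tip in the frame of guide between 0.069 and 0.081 m and angle between the x axis of rod and the x axis of guide, either way round below 0.12 rad and x of rod_grip in the frame of guide below -0.06 m and y of rod_grip in the frame of guide between -0.02 and 0.02 m and z of rod_grip in the frame of guide between 0.055 and 0.095 m and linear speed of rod below 0.02 m/s and angular speed of rod below 0.2 rad/s); the arm keeps its last pose, push and grip.
It fails at once if the flux bottle is moved more than 30 mm (distance of flux_bottle_mid from where it was at the start of the episode above 0.03 m).
It fails at once if the solder spool is moved more than 30 mm (distance of solder_spool_mid from where it was at the start of the episode above 0.03 m).
It fails at once if the spring clamp is moved more than 30 mm (distance of spring_clamp_mid from where it was at the start of the episode above 0.03 m).
It also fails if it takes over 42 s, if anything falls off the work surface, if the arm or the gripper's body presses on something with over 40 N, if the wrist force passes 120 N, or if a joint passes its speed limit or range.

ROBOT

A 6-joint arm with a two-finger parallel gripper is mounted at the origin on a cart in front of the work surface, level with it; the furniture and walls round the work are solid. World frame = base frame: x ahead of the robot, y to its left, z up, the work surface at z = 0. Lengths are in m, angles in rad, forces in N, time in s.
With the tool pointing down it reaches from about 0.35 to 0.975 m from the base axis. Payload 4.9 kg.
Tool frame: the origin (TCP) lies at the very end of the fingers, on their centre line; the grasp point (between the pads) lies 19 mm behind it; z points along the fingers, y is the line along which they close (so a half turn about z gives the same grasp; the last joint's range is limited). The gripper opens to 85 mm and grips with 20 to 120 N. Pads are 22 mm wide; open, the fingers measure 114 mm over their backs; the gripper's body (76 mm by 85 mm) begins 54 mm behind the grasp point. The pads swing forward as they close: fully open they stand 13 mm farther back than shut.
Start: joints at [-1.233, 0.053, 1.613, -0, 1.476, -0.119], TCP at [0.276, -0.561, 0.231] pointing down, gripper open.
Joint ranges: [-3.01, 3.01], [-1.01, 2.22], [0.06, 2.58], [-1.02, 4.17], [0.09, 2.62], [-3.14, 3.14]. Speed limits (rad/s): [2.57, 2.57, 3.14, 3.14, 3.14, 3.14].

INTERFACE

Orientations are given as a unit quaternion [w, x, y, z].
In Python, from plant import manip gives the robot as it stands.
- The arm moves only by the tool play_rows, never from a script. Its argument "series" is a list that holds one entry, the list of rows, each a list of 7 numbers: the shift along the world's x, y, z in m, then the turn, a rotation vector about the world's x, y, z in degrees, then the opening, from 0 (shut) to 1 (fully open). In form: [[[dx, dy, dz, rx, ry, rz, grip], ...]]. A call has 1 to 10 rows; each row shifts and turns the commanded pose from where the row before left it; what a row does not reach is not made up. A row lasts 1/10 s, in which the tool goes at most 50 mm and 8.59 degrees, less where a joint would pass 70% of its speed; a pose out of reach is approached as far as the arm can. A call with a gripper value outside its range is refused whole. The fingers move at their own pace and stop on an object; the grip force is fixed at half the most. Time passes only in rows, so rows that do not move let the fingers close. It gives the time, the measured TCP pose, the force, the opening and the grip force at its end, in the units of the state.
- manip.state(): the state, without advancing time (a new reading comes with each control period).
- manip.grab_frame(name): name is "side" or "top"; returns a dict with "frame" (420x560x3 uint8, blue, green, red), "mtx" (3x3 intrinsics, pixels), "R" (3x3) and "t" (3): a world point X has camera coordinates R X + t. Camera axes: x right, y down, z forward; pixel columns grow to the right and rows downward; lengths in m; the calibration is good to about 2 mm. A picture is of the moment at which its call begins. There is no depth.
- manip.job_done(): hands the job in; it is judged then, once.
The state is a dict: "time": time; "joint_pos": joint angles; "joint_vel": joint speeds; "joint_efforts": joint torques, N m; "tool_pos": TCP position; "tool_rot": TCP orientation; "contact_force": force on the tool from outside, world axes, zero at the start; "ft_torque": the same for the moment, N m; "gripper_width": opening from 0.0 (shut) to 1.0 (fully open); "grasp_force": force on a finger pad.
Only numpy, scipy, OpenCV 4.12 (cv2) and the standard library are available. Lean on these libraries where they do the work, as an engineer would, in place of code of your own. Each camera call takes 0.05 s, during which the arm holds its last target. There are 200 camera calls.

## Working session

There is one attempt and no reset: what is moved stays moved. The work goes in short steps, Python scripts to look and compute and a tool call to move; the robot and the scene stay as the last step left them, time stands still between calls to the robot, and variables do not carry over. Pictures are saved under pics/ and viewed, at most 10 in all, crops included, and the job is handed in when it is done.

Besides the shell and the picture viewer there is one more tool, called by a JSON object that holds its "fn" and its "kwargs", one argument or row to a line. play_rows: Moves the arm, as the interface text tells. Its arguments: {"type":"object","properties":{"series":{"type":"array"}},"required":["series"]}

```bash
mkdir -p pics; python3 - <<'E'
from plant import manip
import cv2,numpy as np,pickle
for n in("side","top"):
    f=manip.grab_frame(n); cv2.imwrite(f"pics/{n}0.png",f["frame"]); pickle.dump(f,open(n+"0.pkl","wb"))
    print(n,np.round(f["mtx"],1).tolist(),np.round(-f["R"].T@f["t"],3),np.round(f["R"],3).tolist())
s=manip.state();print(s["time"],s["tool_pos"],s["tool_rot"],s["contact_force"])
E
```

```text
side [[474.7, 0.0, 276.0], [0.0, 474.7, 209.4], [0.0, 0.0, 1.0]] [0.294 1.034 0.733] [[-0.954, -0.298, 0.015], [-0.172, 0.511, -0.842], [0.244, -0.806, -0.539]]
top [[424.6, 0.0, 282.7], [0.0, 424.6, 209.2], [0.0, 0.0, 1.0]] [0.471 0.104 0.99 ] [[0.025, -0.999, 0.032], [-0.989, -0.03, -0.148], [0.149, -0.028, -0.988]]
0.1 [ 0.27548672 -0.56037078  0.23017084] [-9.41505857e-04  9.74028041e-01  2.26425433e-01 -1.11407990e-04] [ 0.48415307  0.11766725 -0.36058335]
```

View pics/side0.png

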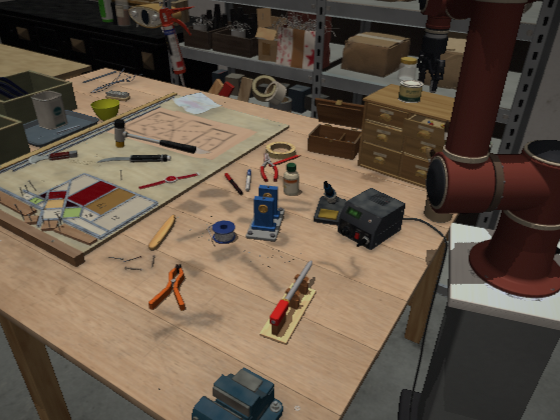

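View pics/top0.png

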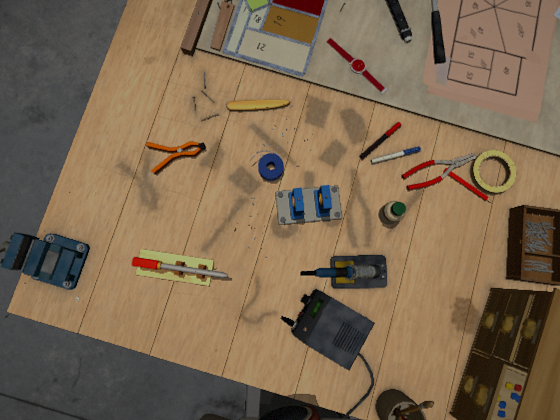

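The top view shows the rod from its handle near (145,262) to its tip near (230,275), with the guide at (308,204). The spool is at (271,167) and the bottle at (393,211). Next I'll enlarge the crops.

```bash
python3 - <<'E'
import cv2,numpy as np
t=cv2.imread("pics/top0.png");s=cv2.imread("pics/side0.png")
def c(im,x,y,w,h,k): return cv2.resize(im[y:y+h,x:x+w],(w*k,h*k),interpolation=cv2.INTER_CUBIC)
a=np.hstack([c(t,125,235,120,60,4)[:,:480],c(t,268,175,80,60,4)])
b=np.hstack([c(s,255,255,80,90,4),c(s,230,175,80,90,4)])
b=np.pad(b,((0,0),(0,160),(0,0)))
cv2.imwrite("pics/crops.png",np.vstack([a,b]))
E
```

```text
(no output)
```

View pics/crops.png

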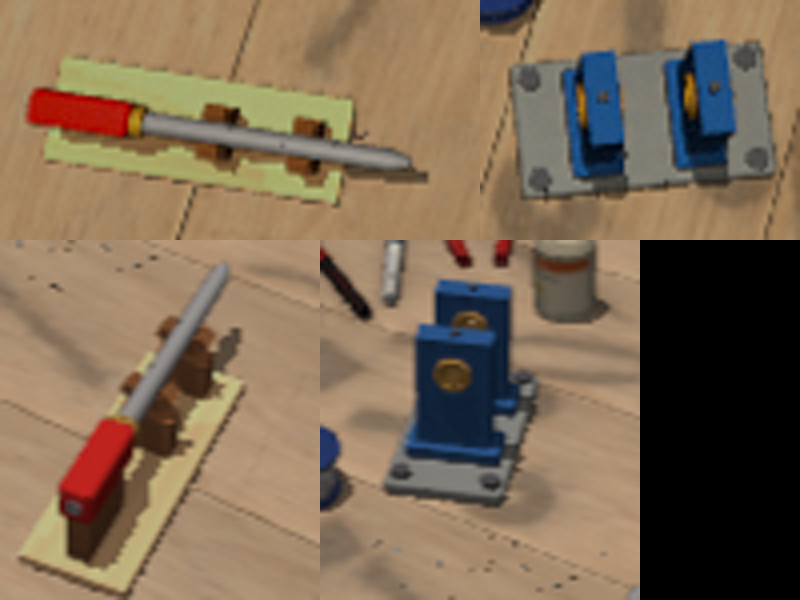

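```bash
cat > fit.py <<'E'
import cv2,numpy as np,pickle
from scipy.optimize import least_squares
def proj(f,X): 
    return cv2.projectPoints(np.asarray(X,float),cv2.Rodrigues(f["R"])[0],np.asarray(f["t"],float),f["mtx"],None)[0][:,0]
def fit(obs,x0):  # obs: list of (frame, pts mm, px)
    def res(p):
        c,s=np.cos(p[2]),np.sin(p[2]); R=np.array([[c,-s,0],[s,c,0],[0,0,1]])
        return np.concatenate([(proj(f,np.array(P)/1000@R.T+[p[0],p[1],0])-q).ravel() for f,P,q in obs])
    return least_squares(res,x0,x_scale=[.01,.01,.1],loss="soft_l1")
E
python3 - <<'E'
from fit import *
T,S=[pickle.load(open(n+"0.pkl","rb")) for n in("top","side")]
px=lambda q,o,x0:((np.array(q)-o)+.5)/4-.5+x0
rt=(T,[(-30,30,8),(140,30,8),(140,-30,8),(-30,-30,8),(180,0,50)],px([(65,58),(353,100),(340,204),(45,160),(411,163)],(0,0),(125,235)))
rs=(S,[(-30,30,8),(-30,-30,8),(140,-30,8),(180,0,50)],px([(20,553),(128,590),(243,380),(223,265)],(0,240),(255,255)))
gt=(T,[(-75,40,10),(75,40,10),(75,-40,10),(-75,-40,10),(-39,25,100),(-21,25,100),(-21,-25,100),(-39,-25,100),(21,25,100),(39,25,100),(39,-25,100),(21,-25,100)],
 px([(512,66),(765,42),(775,175),(522,198),(583,57),(613,52),(623,142),(590,148),(690,45),(723,41),(734,132),(700,138)],(480,0),(268,175)))
gs=(S,[(-42,0,75),(-75,40,10),(-75,-40,10)],px([(453,375),(387,488),(502,498)],(320,240),(230,175)))
for nm,sets,x0 in(("rest",[rt,rs],[.3,.45,-1.6]),("guide",[gt,gs],[.45,.05,-1.5])):
    for o in (sets,[sets[0]],):
        r=fit(o,x0);print(nm,r.x.round(4),np.degrees(r.x[2]).round(2));print(r.fun.reshape(-1,2).round(1).tolist())
E
```

```text
rest [ 0.4842  0.3725 -1.6843] -96.51
[[-0.8, -0.0], [1.1, -0.1], [0.0, 0.3], [-0.8, 0.8], [0.1, -0.1], [-0.6, -0.3], [-0.2, 0.0], [0.3, -0.6], [-0.0, -0.2]]
rest [ 0.4851  0.3721 -1.69  ] -96.83
[[-0.5, -0.5], [1.3, -0.1], [0.0, 0.3], [-0.6, 0.3], [0.2, -0.1]]
guide [ 0.6311  0.0162 -1.4433] -82.69
[[-1.0, 0.1], [-1.2, 0.1], [0.5, 0.2], [-0.1, 0.8], [-0.7, -0.4], [0.1, 0.1], [0.2, 0.6], [0.0, -0.1], [0.3, -0.0], [0.3, 0.2], [0.3, 0.3], [0.5, -0.3], [-0.5, 0.7], [-1.5, -1.4], [-0.0, -0.4]]
guide [ 0.6313  0.0162 -1.449 ] -83.02
[[-0.9, -0.2], [-1.0, 0.2], [0.4, 0.3], [-0.2, 0.5], [-0.7, -0.6], [0.2, -0.1], [0.1, 0.4], [-0.1, -0.3], [0.4, -0.1], [0.4, 0.2], [0.3, 0.3], [0.4, -0.4]]
```

{"fn": "play_rows", "kwargs": {
  "series": [
    [[0.016,0.03,0.003,0,0,2.9,1],[0.016,0.035,0.003,0,0,2.9,1],[0.016,0.035,0.003,0,0,2.9,1],[0.016,0.035,0,0,0,2.9,1],[0.016,0.035,0,0,0,2.9,0.7],[0.016,0.035,0,0,0,2.9,0.7],[0.016,0.035,0,0,0,2.9,0.7],[0.016,0.035,0,0,0,2.9,0.7],[0.016,0.035,0,0,0,2.9,0.7],[0.016,0.035,0,0,0,2.9,0.7]]
  ]
}}

```text
time: 1.1
tool_pos: [0.4358, -0.2143, 0.2398]
tool_rot: [-0.0, 0.886, 0.464, -0.0]
contact_force: [-0.1, -0.5, -0.2]
gripper_width: 0.698
grasp_force: 0.0
```

{"fn": "play_rows", "kwargs": {
  "series": [
    [[0.005,0.04,0,0,0,2.8,0.7],[0.005,0.04,0,0,0,2.8,0.7],[0.005,0.04,0,0,0,2.8,0.7],[0.005,0.04,0,0,0,2.8,0.7],[0.005,0.04,0,0,0,2.8,0.7],[0.005,0.04,0,0,0,2.8,0.7],[0.005,0.04,0,0,0,2.8,0.7],[0.005,0.04,0,0,0,2.8,0.7],[0.005,0.04,0,0,0,2.8,0.7],[0.004,0.03,0,0,0,2.8,0.7]]
  ]
}}

```text
time: 2.1
tool_pos: [0.4842, 0.1763, 0.2398]
tool_rot: [-0.0, 0.747, 0.665, -0.0]
contact_force: [0.1, 0.3, 0.1]
gripper_width: 0.697
grasp_force: 0.0
```

{"fn": "play_rows", "kwargs": {
  "series": [
    [[0,0.04,-0.01,0,0,0,0.7],[0,0.04,-0.02,0,0,0,0.7],[0,0.04,-0.02,0,0,0,0.7],[0,0.04,-0.02,0,0,0,0.7],[0,0.02,-0.02,0,0,0,0.7],[0,0.015,-0.02,0,0,0,0.7],[0,0,0,0,0,0,0.7],[0,0,0,0,0,0,0.7]]
  ]
}}

```text
time: 2.9
tool_pos: [0.4842, 0.3687, 0.1296]
tool_rot: [-0.0, 0.748, 0.664, -0.001]
contact_force: [0.1, 0.2, 0.5]
gripper_width: 0.701
grasp_force: 0.0
```

{"fn": "play_rows", "kwargs": {
  "series": [
    [[0,0.0035,-0.018,0,0,0.2,0.7],[0,0,-0.02,0,0,0,0.7],[0,0,-0.02,0,0,0,0.7],[0,0,-0.02,0,0,0,0.7],[0,0,-0.01,0,0,0,0.7],[0,0,-0.0065,0,0,0,0.7],[0,0,-0.003,0,0,0,0.7],[0,0,0,0,0,0,0.7]]
  ]
}}

```text
time: 3.7
tool_pos: [0.4852, 0.3726, 0.0335]
tool_rot: [0.0, 0.747, 0.665, 0.001]
contact_force: [-0.2, -0.3, 0.1]
gripper_width: 0.698
grasp_force: 0.0
```

```bash
python3 - <<'E'
from plant import manip
import cv2,numpy as np
c=lambda im,x,y,w,h,k: cv2.resize(im[y:y+h,x:x+w],(w*k,h*k),interpolation=cv2.INTER_CUBIC)
t=manip.grab_frame("top")["frame"];s=manip.grab_frame("side")["frame"]
cv2.imwrite("pics/g1.png",np.hstack([c(t,110,220,130,100,3),c(s,235,245,130,100,3)]))
E
```

```text
(no output)
```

View pics/g1.png

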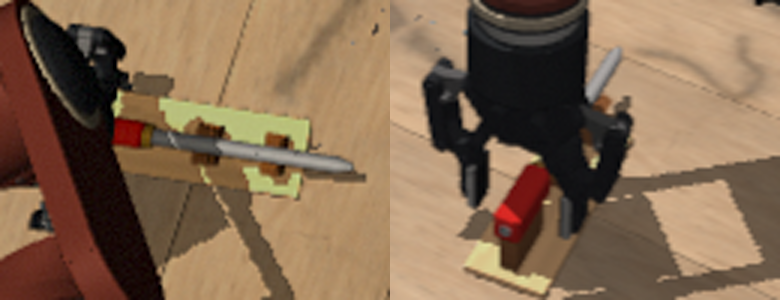

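The side crop shows the fingers either side of the red handle, at about (475,190) and (567,210), clear of the post. I'll close now.

{"fn": "play_rows", "kwargs": {
  "series": [
    [[0,0,-0.0025,0,0,0,0.5],[0,0,0,0,0,0,0.35],[0,0,0,0,0,0,0.25],[0,0,0,0,0,0,0.15],[0,0,0,0,0,0,0.05],[0,0,0,0,0,0,0],[0,0,0,0,0,0,0],[0,0,0,0,0,0,0]]
  ]
}}

```text
time: 4.6
tool_pos: [0.485, 0.3728, 0.0306]
tool_rot: [0.0, 0.747, 0.665, 0.0]
contact_force: [1.0, 0.3, 2.4]
gripper_width: 0.223
grasp_force: 59.6
```

{"fn": "play_rows", "kwargs": {
  "series": [
    [[0,0,0.003,0,0,0,0],[0,0,0.007,0,0,0,0],[0,0,0.01,0,0,0,0],[0,0,0.015,0,0,0,0],[0,0,0.015,0,0,0,0],[0,0,0.01,0,0,0,0],[0,0,0,0,0,0,0],[0,0,0,0,0,0,0]]
  ]
}}

```text
time: 5.4
tool_pos: [0.4848, 0.3727, 0.0908]
tool_rot: [0.0, 0.747, 0.665, 0.0]
contact_force: [0.1, -0.2, -1.7]
gripper_width: 0.224
grasp_force: 59.2
```

{"fn": "play_rows", "kwargs": {
  "series": [
    [[0.0114,-0.0106,0,0,0,1.4,0],[0.0114,-0.0106,0,0,0,1.4,0],[0.0114,-0.0106,0,0,0,1.4,0],[0.0114,-0.0106,0,0,0,1.4,0],[0.0115,-0.0106,0,0,0,1.4,0],[0.0115,-0.0107,0,0,0,1.4,0],[0.0115,-0.0107,0,0,0,1.4,0],[0.0115,-0.0107,0,0,0,1.4,0],[0.0115,-0.0107,0,0,0,1.4,0],[0.0115,-0.0107,0,0,0,1.4,0]]
  ]
}}

```text
time: 6.4
tool_pos: [0.5988, 0.2653, 0.0888]
tool_rot: [-0.001, 0.66, 0.751, -0.001]
contact_force: [0.4, 0.9, -1.4]
gripper_width: 0.23
grasp_force: 59.2
```

{"fn": "play_rows", "kwargs": {
  "series": [
    [[0,0,-0.01,0,0,0,0],[0,0,-0.01,0,0,0,0],[0,0,-0.01,0,0,0,0],[0,0,-0.005,0,0,0,0],[0,0,0,0,0,0,0],[0,0,0,0,0,0,0]]
  ]
}}

```text
time: 7.0
tool_pos: [0.599, 0.2665, 0.0552]
tool_rot: [-0.0, 0.66, 0.751, -0.0]
contact_force: [0.6, 0.5, -1.2]
gripper_width: 0.224
grasp_force: 59.2
```

```bash
python3 - <<'E'
from plant import manip
import cv2,numpy as np,pickle
c=lambda im,x,y,w,h,k: cv2.resize(im[y:y+h,x:x+w],(w*k,h*k),interpolation=cv2.INTER_CUBIC)
T=manip.grab_frame("top");S=manip.grab_frame("side")
pickle.dump((T,S),open("p1.pkl","wb"))
cv2.imwrite("pics/p1.png",np.vstack([c(T["frame"],180,170,160,50,5),c(S["frame"],180,180,160,70,5)]))
s=manip.state();print(s["tool_pos"],s["tool_rot"],s["contact_force"])
E
```

```text
[0.5996254  0.26646148 0.05600006] [3.09469459e-04 6.60068543e-01 7.51205130e-01 5.24745109e-04] [-0.43740582  0.78312474 -1.90988857]
```

View pics/p1.png

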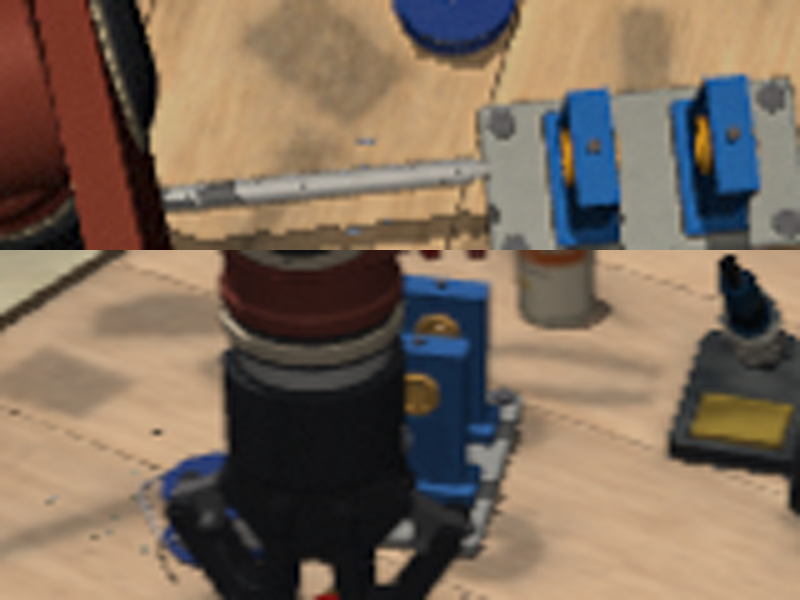

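The top crop shows the rod from (165,197) to its tip near (489,170), pointing at the near bushing at (567,155). The side view is blocked by the gripper. I'll compare the rod's line in the image with the predicted one.

```bash
python3 - <<'E'
from fit import *
T,S=pickle.load(open("p1.pkl","rb"))
im=T["frame"].astype(int)
g=np.array([.5996,.2665,.075]);a=np.radians(-82.62);d=np.array([np.cos(a),np.sin(a),0]);n=np.array([-d[1],d[0],0])
G=np.array([.6312,.0162,.075]);b=np.radians(-82.85);e=np.array([np.cos(b),np.sin(b),0])
print("pred tip",proj(T,[g+.18*d]),"mouth/exit",proj(T,[G-.042*e,G+.042*e]), "px/mm",np.linalg.norm(proj(T,[g+.1*d])-proj(T,[g+.1*d+.001*n])))
sat=cv2.cvtColor(T["frame"],cv2.COLOR_BGR2HSV)[...,1]
xs=[];ys=[]
for x in range(228,274):
    m=np.where(sat[195:220,x]<70)[0]+195
    if len(m)>2: xs.append(x);ys.append(m.mean())
p=np.polyfit(xs,ys,1);print(len(xs),"obs line slope",p[0],np.std(np.polyval(p,xs)-ys))
q=proj(T,[g+.08*d,g+.17*d]);print("pred slope",(q[1]-q[0])[1]/(q[1]-q[0])[0])
for P in q: print("obs-pred y px",np.polyval(p,P[0])-P[1])
for P in proj(T,[G-.042*e,G+.042*e]): print("line at bushing - bushing px",np.polyval(p,P[0])-P[1])
print([sat[y,200+60:292].tolist() for y in (204,205)])
E
```

```text
pred tip [[278.06244483 202.95022393]] mouth/exit [[291.8570193  201.90087571]
 [329.83129221 198.35952659]] px/mm 0.4535645520113913
46 obs line slope -0.09590216290031296 0.7373269158937686
pred slope -0.0972320889253785
obs-pred y px 0.1467501210833575
obs-pred y px 0.20153464352577544
line at bushing - bushing px -0.06599047368342781
line at bushing - bushing px -0.16645625762845384
[[21, 21, 19, 19, 23, 20, 22, 20, 20, 21, 24, 22, 19, 20, 19, 20, 27, 25, 24, 22, 25, 24, 24, 25, 25, 25, 22, 25, 30, 27, 175, 213], [22, 20, 21, 23, 20, 22, 22, 19, 20, 20, 20, 19, 18, 15, 27, 49, 65, 39, 25, 25, 25, 25, 23, 27, 25, 25, 24, 23, 31, 33, 178, 203]]
```

{"fn": "play_rows", "kwargs": {
  "series": [
    [[0.001,-0.008,0,0,0,0,0],[0.001,-0.008,0,0,0,0,0],[0.001,-0.008,0,0,0,0,0],[0.001,-0.008,0,0,0,0,0],[0.001,-0.008,0,0,0,0,0],[0.001,-0.008,0,0,0,0,0],[0,0,0,0,0,0,0]]
  ]
}}

```text
time: 7.8
tool_pos: [0.6054, 0.2169, 0.0552]
tool_rot: [0.0, 0.661, 0.751, -0.0]
contact_force: [0.2, 0.2, -1.3]
gripper_width: 0.225
grasp_force: 59.2
```

{"fn": "play_rows", "kwargs": {
  "series": [
    [[0.001,-0.008,0,0,0,0,0],[0.001,-0.008,0,0,0,0,0],[0.001,-0.006,0,0,0,0,0],[0,0,0,0,0,0,0],[0,0,0,0,0,0,0]]
  ]
}}

```text
time: 8.3
tool_pos: [0.6083, 0.196, 0.0553]
tool_rot: [-0.0, 0.66, 0.751, 0.0]
contact_force: [-0.4, 0.4, -1.7]
gripper_width: 0.23
grasp_force: 59.2
```

```bash
python3 - <<'E'
from plant import manip
import cv2,numpy as np
c=lambda im,x,y,w,h,k: cv2.resize(im[y:y+h,x:x+w],(w*k,h*k),interpolation=cv2.INTER_CUBIC)
T=manip.grab_frame("top");S=manip.grab_frame("side")
cv2.imwrite("pics/p2.png",np.vstack([c(T["frame"],210,170,150,55,5),c(S["frame"],190,180,150,65,5)]))
s=manip.state();print(s["tool_pos"],s["contact_force"],s["ft_torque"])
E
```

```text
[0.60823609 0.19627613 0.05531012] [-0.60366648  0.13158784 -1.99532619] [ 0.12175019 -0.01621939  0.04439386]
```

View pics/p2.png

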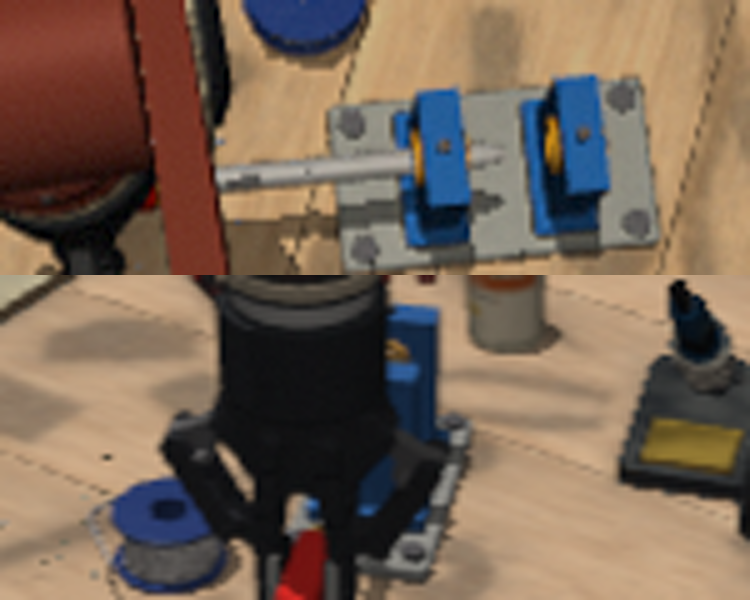

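The top crop shows the tip at (500,155), out of the near bushing and heading for the far one at (555,145), with no contact force. Continuing.

{"fn": "play_rows", "kwargs": {
  "series": [
    [[0.001,-0.008,0,0,0,0,0],[0.001,-0.008,0,0,0,0,0],[0.001,-0.008,0,0,0,0,0],[0.001,-0.008,0,0,0,0,0],[0,0,0,0,0,0,0]]
  ]
}}

```text
time: 8.9
tool_pos: [0.6125, 0.1628, 0.0553]
tool_rot: [0.0, 0.661, 0.751, -0.0]
contact_force: [1.2, -0.3, -1.9]
gripper_width: 0.222
grasp_force: 59.2
```

{"fn": "play_rows", "kwargs": {
  "series": [
    [[0.001,-0.008,0,0,0,0,0],[0.001,-0.008,0,0,0,0,0],[0.001,-0.008,0,0,0,0,0],[0.001,-0.006,0,0,0,0,0],[0,0,0,0,0,0,0],[0,0,0,0,0,0,0],[0,0,0,0,0,0,0]]
  ]
}}

```text
time: 9.6
tool_pos: [0.6162, 0.1343, 0.0553]
tool_rot: [-0.0, 0.66, 0.751, 0.0]
contact_force: [0.1, -0.1, -2.2]
gripper_width: 0.223
grasp_force: 59.2
```

```bash
python3 - <<'E'
from plant import manip
import cv2,numpy as np
from fit import proj
c=lambda im,x,y,w,h,k: cv2.resize(im[y:y+h,x:x+w],(w*k,h*k),interpolation=cv2.INTER_CUBIC)
T=manip.grab_frame("top")
cv2.imwrite("pics/p3.png",c(T["frame"],270,170,110,60,6))
s=manip.state();p=s["tool_pos"];print(s["time"],p,s["contact_force"],s["grasp_force"])
e=np.array([.1245,-.9922]);print("tip x",(np.array(p[:2])-[.6312,.0162])@e+.18)
G=np.array([.6312,.0162,.075])
print((proj(T,[G+np.r_[e,0]*x for x in(.05,.062,.074)])-[270,170])*6)
E
```

```text
9.65 [0.6162104  0.13437448 0.05529877] [-0.72602031  0.11448712 -1.93880951] 59.181060791015625
tip x 0.0608810737302657
[[380.58438961 168.13835652]
 [412.95099044 165.11881689]
 [445.27881632 162.10289465]]
```

View pics/p3.png

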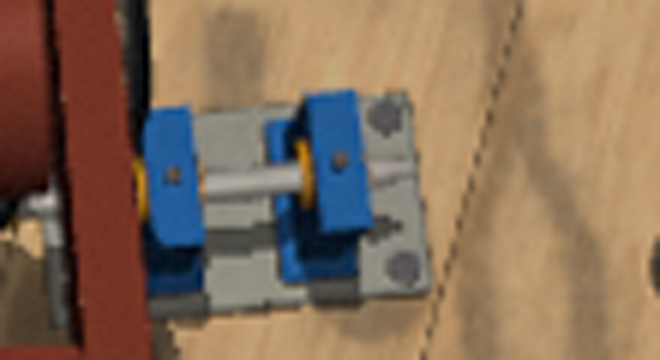

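The rod runs through both bushings. Its tip is at about (412,165), which matches the predicted pixel for 62 mm (20 mm out). The force is low, so I'm handing in.

```bash
python3 -c "
from plant import manip
print(manip.job_done())"
```

```text
the job is handed in; nothing more can be done
None
```

The rod is through both bushings with its tip about 20 mm out of the far one and the handle still gripped; I handed the job in at about 9.7 s, and no verdict came back.

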